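Turn the revolving parts bin to bring the pressure gauge to the front

ROBOT

A 6-joint arm with a two-finger parallel gripper is mounted at the origin on the work surface. World frame = base frame: x ahead of the robot, y to its left, z up, the work surface at z = 0. Lengths are in m, angles in rad, forces in N, time in s.
With the tool pointing down it reaches from about 0.25 to 0.725 m from the base axis. Payload 4 kg.
Tool frame: the origin (TCP) lies midway between the tips of the shut fingers; the grasp point (between the pads) lies 19 mm behind it; z points along the fingers, y is the direction in which the jaws open and shut (so a half turn about z gives the same grasp; the last joint's range is limited). The gripper opens to 85 mm and grips with 20 to 120 N. Pads are 22 mm wide; open, the fingers measure 114 mm over their backs; the gripper's body (76 mm by 85 mm) begins 54 mm behind the grasp point. The pads swing forward as they close: fully open they stand 13 mm farther back than shut.
Start: joints at [0, 0.241, 0.005, 1.335, 0, 1.571], TCP at [0.5, -0, 0.231] pointing down, gripper open.
Joint ranges: [-2.72, 2.72], [-1.05, 1.87], [-1.09, 1.28], [-1.99, 2.15], [-1.42, 1.44], [-3.14, 3.14]. Speed limits (rad/s): [2.79, 2.79, 3.14, 3.14, 3.14, 3.14].

INTERFACE

Orientations are given as a unit quaternion [x, y, z, w].
In Python, from workcell import get_obs, camera, camera_model, job_done, masks_of gives the robot as it stands.
- The arm moves only by the tool jog_arm, never from a script. Its argument "deltas" is a list that holds one entry, the list of rows, each a list of 7 numbers: the shift along the tool's x, y, z in mm, then the turn, a rotation vector about the tool's x, y, z in degrees, then the finger opening in mm, from 0 to 85.4. A call has 1 to 5 rows; each row shifts and turns the pose as measured when the row begins, along the tool's axes as they then stand; what a row does not reach is not made up. A row lasts 1/10 s, in which the tool goes at most 50 mm and 8.59 degrees, less where a joint would pass 70% of its speed; a pose out of reach is approached as far as the arm can. A call with a gripper value outside its range is refused whole. The fingers move at their own pace and stop on an object; the grip force is fixed at half the most. Time passes only in rows, so rows that do not move let the fingers close. It gives the time, the measured TCP pose, the force and the opening at its end, in the units of the state.
- get_obs(): the state, without advancing time (a new reading comes with each control period).
- camera(name): name is "scene" or "side" or "wrist"; returns the picture (420x560x3 uint8, red, green, blue); there is no depth.
- camera_model(name): a dict with "fovy" (degrees; the focal length in pixels is half the picture's height over the tangent of half this angle, whatever the lens; pixels are square), "cx", "cy" (the principal point, pixels), "k1" (the pictures are not rectified: a ray, as slopes to the right and down, at radius r is drawn at 1 + k1 r^2 times it, then the intrinsics apply), "pose" (4x4, takes a point from camera to world coordinates); the wrist camera has in their place "T_tool_cam" (4x4, takes a point from camera to tool coordinates, whose origin is the TCP and whose axes are the flange's). Camera axes: x right, y down, z forward; pixel columns grow to the right and rows downward; lengths in m; the calibration is good to about 2 mm. A picture is of the moment at which its call begins: read the wrist's pose just before it. camera_model takes no time and is no camera call.
- job_done(): hands the job in, once; it reports no verdict.
Trained networks look in the newest picture that a camera, given by its name, has taken for a name from the list of things; names that differ only in an ending like _2 or _b are one class to them, and where a whole thing is asked for, a point or a joint stands for the part that bears it (a point fixed in the world has none). Each returns a list of dicts, best first, with "conf" (0 to 1); they miss things now and then, are a little off and sometimes report something else, mostly with a low value. They report only what shows in the picture. A call takes as long as a camera call. They do not tell look-alikes from the thing itself.
- masks_of(target, camera): "pixels" (420x560 bool, what is visible of it) and "at" ([column, row] in pixels, amid what is visible of it).
The state is a dict: "clock": time; "joint_pos": joint angles; "joint_vel": joint speeds; "tau": joint torques, N m; "eef_pos": TCP position; "tool_rot": TCP orientation; "ft_force": force on the tool from outside, world axes, zero at the start; "ft_torque": the same for the moment, N m; "grip_width": finger opening in m.
Only numpy, scipy, OpenCV 4.12 (cv2) and the standard library are available. Lean on these libraries where they do the work, as an engineer would, in place of code of your own. Each camera call takes 0.05 s, during which the arm holds its last target. There are 200 camera calls.

TASK

Bring the pressure gauge round to the front of the revolving parts bin: push the bin round gently at its rim with a fingertip until the gauge's compartment is centred squarely behind the card holder of the stand, leave it standing still there, and move clear. Do not touch, lift or tip the parts that lie in the bin, do not turn it by its hub, and leave everything else on the bench where it is.

Things in the scene. Friction and masses are not known exactly. Their poses are not given: they have to be found in the camera images.
- stand: fixed stand of the revolving bin: a grey 250 mm square plate under the tray. Origin on the bench below the turning axis; z up; its -x axis points to the FRONT of the bin (towards the robot within about 25 deg). There a sloping steel card holder with a blank white card, 116 mm wide, sticks out from under the tray, its middle 208 mm from the axis, 35 mm high at most (below the lip).
- carousel: the revolving parts bin: a round grey steel tray of 340 mm diameter that turns endlessly either way about its upright axis; light drag (0.12 N m), it coasts little and stays where it is left. Origin on the axis, 32 mm above the bench. Tray floor 36 mm, edge lip 51 mm above the bench. Five compartments of 72 deg, their middles at 0, 72, 144, 216, 288 deg from this body's x axis, anticlockwise from above.
- divider_edge (a point): top of the outer edge of one of the bin's five upright dividers. Dividers (3 mm sheet, top 81 mm above the bench) stand at 36, 108, 180, 252, 324 deg from the bin's x axis (this one at 36) and run from the hub to a rolled, round edge 8 mm thick, 160 mm from the axis, just inside the lip, top 82 mm above the bench. Pushing sideways on any rolled edge turns the bin.
- hub_top (a point): top of the hub on the bin's axis, 101 mm above the bench: a round post of 60 mm diameter with a steel cap; not to be pushed
- gauge_center (a point): middle of the pressure gauge, which lies loose on its back in one compartment, about 98 mm from the axis, within 5 mm of the compartment's middle: round steel case 56 mm across, 31 mm high, white dial with black marks and pointer facing up, and a short square brass connection ending 50 mm from the dial's middle. This point is 15 mm above the tray floor (51 mm above the bench).
- valve: a brass ball valve with a lever, 73 mm long, 50 mm high, loose in another compartment about 98 mm from the axis; not to be touched. Origin under its middle
- pulley: a dark steel V-belt pulley lying flat, 72 mm across, 32 mm high, loose in another compartment; not to be touched. Origin under its middle
- filter: a pleated paper filter cartridge standing upright, 64 mm across, 60 mm high, loose in another compartment; not to be touched. Origin under its middle
- bearing: a steel ball bearing lying flat, 62 mm across, 17 mm high, loose in another compartment; not to be touched. Origin under its middle
- spraycan: a spray can standing on the bench, 66 mm across, 190 mm high; leave alone. Origin under its middle
- spanner: a spanner lying on the bench, 180 mm long; leave alone. Origin under its middle
- taperoll: a roll of black tape lying on the bench, 96 mm across, 24 mm high; leave alone. Origin under its middle
- mug: a white mug standing on the bench, 80 mm across, 92 mm high; leave alone. Origin under its middle
Not all that is in view belongs to the job. Leave any blue look-alike of the part that bears gauge_center alone.

How it is judged:
By the outcome, as a careful person would: the job done as asked, in the order asked, and still so for the second after the job is handed in, with the robot touching nothing.
It also fails if it takes over 54 s, if anything falls off the work surface, if the arm or the gripper's body presses on something with over 40 N, if the wrist force passes 120 N, or if a joint passes its speed limit or range.

## Working session

There is one attempt and no reset: what is moved stays moved. The work goes in short steps, Python scripts to look and compute and a tool call to move; the robot and the scene stay as the last step left them, time stands still between calls to the robot, and variables do not carry over. Pictures are saved under pics/ and viewed, about 8 in all and at most 12, crops included, and the job is handed in when it is done.

Besides the shell and the picture viewer there is one more tool, called by a JSON object that holds its "op" and its "data", one argument or row to a line. jog_arm: Moves the arm, as the interface text tells. Its arguments: {"type":"object","properties":{"deltas":{"type":"array"}},"required":["deltas"]}

```bash
mkdir -p pics; cat > h.py <<'E'
import numpy as np, cv2
from workcell import get_obs, camera, camera_model, job_done, masks_of
from scipy.spatial.transform import Rotation as R
def pose(name):
    m=camera_model(name)
    if 'pose' in m: return m,np.array(m['pose'])
    o=get_obs(); T=np.eye(4); T[:3,:3]=R.from_quat(o['tool_rot']).as_matrix(); T[:3,3]=o['eef_pos']
    return m,T@np.array(m['T_tool_cam'])
def toplane(name,uv,z):
    m,T=pose(name); f=210/np.tan(np.radians(m['fovy'])/2)
    d=(np.array(uv,float)-[m['cx'],m['cy']])/f; s=d.copy()
    for _ in range(20): s=d/(1+m['k1']*(s@s))
    r=T[:3,:3]@np.r_[s,1]; return (T[:3,3]+r*(z-T[2,3])/r[2])
def proj(name,P):
    m,T=pose(name); f=210/np.tan(np.radians(m['fovy'])/2)
    p=(np.array(P)-T[:3,3])@T[:3,:3]; s=p[:2]/p[2]
    return s*(1+m['k1']*(s@s))*f+[m['cx'],m['cy']]
def save(n,im): cv2.imwrite('pics/'+n+'.png',im[:,:,::-1])
E
python3 - <<'E'
from h import *
a=camera('scene');b=camera('side')
save('scene1',a);save('side1',b)
o=get_obs();print(o['clock'],o['eef_pos'],o['tool_rot'])
Z=dict(hub_top=.101,gauge_center=.051,divider_edge=.082,stand=.03,spraycan=.09,mug=.05,valve=.05,pulley=.05,filter=.06,bearing=.045)
for c in('scene','side'):
  print(c,np.round(camera_model(c)['pose'][:3] if 0 else np.array(camera_model(c)['pose'])[:3,3],3))
  for t,z in Z.items():
    for r in masks_of(t,c)[:5]: print(t,round(r['conf'],2),np.round(r['at']),r['pixels'].sum(),np.round(toplane(c,r['at'],z),3))
E
```

```text
0.1 [ 4.99425890e-01 -1.24798245e-05  2.30502486e-01] [ 7.07125404e-01  7.07087517e-01 -6.72079617e-04 -6.73466323e-04]
scene [ 0.903 -0.713  1.201]
hub_top 0.58 [324. 214.] 6436 [0.609 0.046 0.101]
gauge_center 0.85 [341. 223.] 358 [0.654 0.077 0.051]
gauge_center 0.75 [289. 314.] 443 [ 0.662 -0.254  0.051]
gauge_center 0.69 [245. 287.] 386 [ 0.519 -0.246  0.051]
divider_edge 0.56 [319. 216.] 6551 [0.595 0.045 0.082]
divider_edge 0.3 [261. 188.] 426 [0.393 0.052 0.082]
stand 0.56 [259. 188.] 448 [0.361 0.086 0.03 ]
spraycan 0.72 [356. 126.] 965 [0.535 0.444 0.09 ]
mug 0.86 [254. 373.] 1245 [ 0.663 -0.434  0.05 ]
valve 0.52 [343. 192.] 342 [0.609 0.186 0.05 ]
pulley 0.67 [306. 188.] 286 [0.5   0.144 0.05 ]
filter 0.98 [286. 206.] 539 [0.484 0.047 0.06 ]
filter 0.75 [259. 187.] 466 [0.375 0.068 0.06 ]
bearing 0.76 [308. 238.] 371 [ 0.591 -0.014  0.045]
bearing 0.54 [198. 336.] 515 [ 0.487 -0.422  0.045]
bearing 0.5 [286. 206.] 518 [0.479 0.057 0.045]
side [-0.282  0.83   0.734]
hub_top 0.94 [244. 230.] 4851 [0.475 0.178 0.101]
hub_top 0.22 [278. 217.] 497 [0.457 0.069 0.101]
gauge_center 0.5 [301. 184.] 218 [ 0.61  -0.201  0.051]
gauge_center 0.46 [332. 197.] 199 [ 0.477 -0.202  0.051]
gauge_center 0.43 [229. 204.] 191 [0.677 0.058 0.051]
divider_edge 0.86 [243. 230.] 4929 [0.499 0.16  0.082]
divider_edge 0.57 [332. 161.] 553 [ 0.617 -0.375  0.082]
stand 0.56 [296. 263.] 947 [0.345 0.115 0.03 ]
spraycan 0.58 [153. 261.] 2258 [0.542 0.407 0.09 ]
mug 0.72 [330. 160.] 590 [ 0.669 -0.434  0.05 ]
mug 0.31 [242. 230.] 4895 [0.539 0.128 0.05 ]
valve 0.57 [211. 224.] 399 [0.627 0.169 0.05 ]
pulley 0.85 [246. 239.] 473 [0.497 0.153 0.05 ]
pulley 0.72 [293. 264.] 1113 [0.33  0.143 0.05 ]
filter 0.89 [278. 220.] 512 [0.492 0.032 0.06 ]
bearing 0.46 [265. 205.] 95 [ 0.603 -0.027  0.045]
```

View pics/scene1.png

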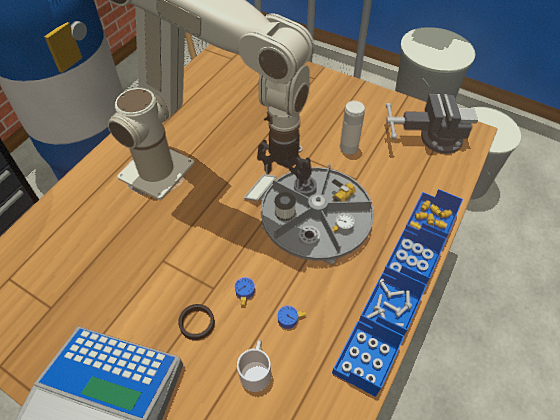

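View pics/side1.png

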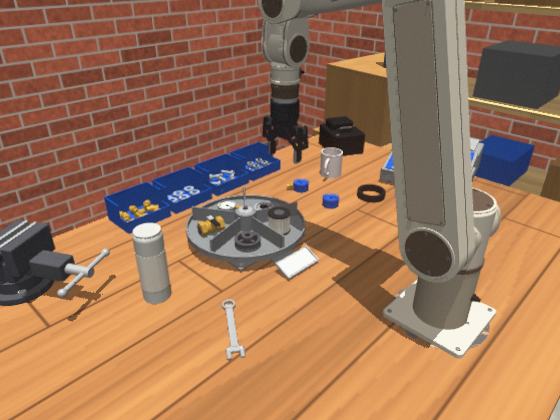

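The scene picture shows the tray with its hub cap at (318,202), the real gauge with a white dial at (343,223) on the far side, and the card holder at (260,188). The two blue look-alikes lie on the bench at (245,287) and (289,314). The side picture shows the card at (297,263) and the spanner at (232,328). Next I'll fit the axis, then rectify the tray.

```bash
cat >> h.py <<'E'
def topdown(name,im,c,z,half=.23,n=560):
    g=np.linspace(-half,half,n); M=np.zeros((n,n,2),np.float32)
    m,T=pose(name); f=210/np.tan(np.radians(m['fovy'])/2)
    X,Y=np.meshgrid(c[0]+g[::-1],c[1]+g[::-1],indexing='ij')  # up=+x, left=+y
    P=np.stack([X,Y,np.full_like(X,z)],-1)-T[:3,3]; p=P@T[:3,:3]; s=p[...,:2]/p[...,2:]
    s=s*(1+m['k1']*(s**2).sum(-1,keepdims=True))*f+[m['cx'],m['cy']]
    return cv2.remap(im,s.astype(np.float32),None,cv2.INTER_LINEAR)
E
python3 - <<'E'
from h import *
from scipy.optimize import least_squares
for c in('scene','side'):
  im=camera(c); r=masks_of('hub_top',c); k=max(r,key=lambda q:q['pixels'].sum())['pixels'].astype(np.uint8)
  ct=max(cv2.findContours(k,0,1)[0],key=len)[:,0]; hull=cv2.convexHull(ct)[:,0]
  P=np.array([toplane(c,u,.051)[:2] for u in hull])
  s=least_squares(lambda q:np.hypot(*(P-q[:2]).T)-.17,[.55,.09],loss='soft_l1',f_scale=.002)
  print(c,s.x,np.round(s.fun*1e3))
  save('td_'+c,topdown(c,im,[.56,.09],.051))
a=cv2.imread('pics/td_scene.png');b=cv2.imread('pics/td_side.png')
cv2.imwrite('pics/td.png',cv2.resize(np.hstack([a,b]),(800,400)))
E
```

```text
scene [0.5707217 0.0807283] [24.  9.  8.  8.  7.  6.  6.  3.  1.  1. -0. -1. -1.  0.  2.  4.  5.  5.
  5.  4.  4.  5.  4.  2.  3.  3.  2.  1. -0. -0.  1.  1.  3. 12. 12.  8.
  8. 23.]
side [0.54572433 0.10734759] [43.  6.  3. -1. -2. -1. -2. -3. -2.  0.  2.  3.  3.  3.  3.  3.  2.  1.
  1.  0. -0. -1. -3. -3. -4. -2. -1.  4. 34. 35. 77.]
```

View pics/td.png

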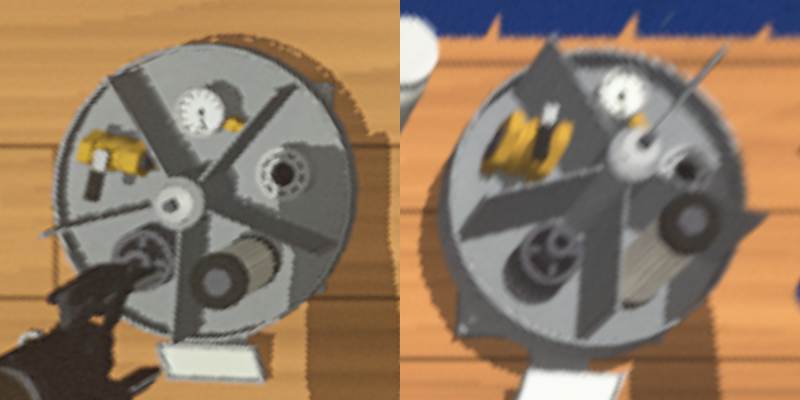

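The rectified views show five dividers, with the gauge far-left of straight away and the card nearly straight towards the robot. I'll take the wrist view from above for accuracy.

{"op": "jog_arm", "data": {
  "deltas": [
    [[15, 0, -45, 0, 0, 0, 0], [15, 0, -45, 0, 0, 0, 0], [15, 0, -45, 0, 0, 0, 0], [15, 0, -45, 0, 0, 0, 0], [15, 0, -30, 0, 0, 0, 0]]
  ]
}}

```text
clock: 1.8
eef_pos: [0.4957, 0.0753, 0.4401]
tool_rot: [0.709, 0.705, -0.007, -0.007]
ft_force: [1.3, 0.7, 0.2]
grip_width: 0.0124
```

```bash
python3 - <<'E'
from h import *
im=camera('wrist');save('w1',im);o=get_obs();print(o['clock'],o['eef_pos'],o['joint_pos'],o['grip_width'],pose('wrist')[1].round(3))
for t,z in dict(hub_top=.101,gauge_center=.051,stand=.03,divider_edge=.082).items():
    for r in masks_of(t,'wrist'): print(t,round(r['conf'],2),np.round(r['at']),r['pixels'].sum(),np.round(toplane('wrist',r['at'],z),3))
E
```

```text
1.85 [0.49636905 0.07751279 0.44411934] [0.15254154 0.28812626 0.62063062 1.91599687 0.00391804 1.72578649] 0.004922207128122664 [[ 1.     0.002 -0.013  0.499]
 [-0.002 -0.946 -0.324  0.161]
 [-0.013  0.324 -0.946  0.588]
 [ 0.     0.     0.     1.   ]]
hub_top 0.57 [329. 134.] 25745 [0.563 0.113 0.101]
gauge_center 0.9 [284. 293.] 395 [ 0.492 -0.208  0.051]
gauge_center 0.56 [384. 156.] 1114 [0.665 0.069 0.051]
stand 0.95 [208. 136.] 1975 [0.357 0.101 0.03 ]
divider_edge 0.74 [328. 131.] 26181 [0.559 0.113 0.082]
```

View pics/w1.png

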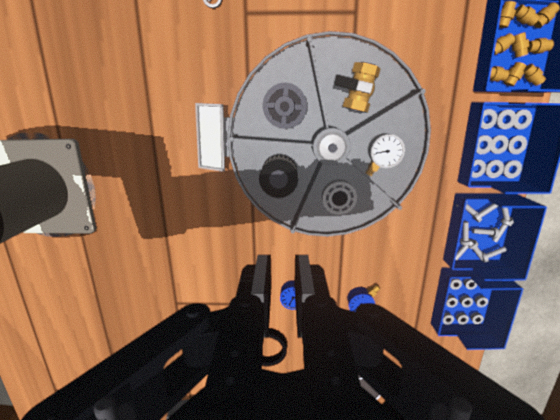

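The wrist view shows the whole tray: hub cap at (330,148), gauge at (386,151), card corners about (197,104), (223,104), (228,170), (201,168). Divider outer ends are near (420,90), (308,42), (234,137), (292,228) and (400,207).

```bash
cat >> h.py <<'E'
from scipy.optimize import least_squares
def rim(c='wrist'):
  k=max(masks_of('hub_top',c),key=lambda q:q['pixels'].sum())['pixels'].astype(np.uint8)
  h=cv2.convexHull(max(cv2.findContours(k,0,1)[0],key=len)[:,0])[:,0]
  P=np.array([toplane(c,u,.051)[:2] for u in h])
  s=least_squares(lambda q:np.hypot(*(P-q[:2]).T)-.17,[.56,.09],loss='soft_l1',f_scale=.001); return s.x,np.median(abs(s.fun)),np.mean(s.fun)
def strip(im,c,z,name='wrist'):
  t=topdown(name,im,c,z,.2,800); return cv2.warpPolar(t,(400,1440),(399.5,399.5),400,cv2.WARP_POLAR_LINEAR)
E
python3 - <<'E'
from h import *
im=camera('wrist'); c,a,b=rim();print(c,a,b)
print('hub',toplane('wrist',[331,148],.101))
for u in [(420,90),(308,42),(234,137),(292,228),(400,207)]:
  p=toplane('wrist',u,.082)[:2]-c; print(u,np.hypot(*p),np.degrees(np.arctan2(p[1],p[0])))
m=masks_of('stand','wrist')[0]['pixels'].astype(np.uint8); ct=max(cv2.findContours(m,0,1)[0],key=len)
bx=cv2.boxPoints(cv2.minAreaRect(ct)); print(bx)
for q in bx: print('card',toplane('wrist',q,.025))
print('cardmid',toplane('wrist',bx.mean(0),.025)-[*c,0])
t=topdown('wrist',im,c,.082,.24,700); save('td2',t)
E
```

```text
[0.56374864 0.08899543] 0.0015967059350389667 0.002045082064452081
hub [0.56091247 0.08838193 0.101     ]
(420, 90) 0.15432139572549602 32.93533549560863
(308, 42) 0.15463192999572456 104.98971043794799
(234, 137) 0.15511437523126648 174.77733290628984
(292, 228) 0.15459597355863564 -113.5346566581582
(400, 207) 0.15815987279116372 -40.28821998620569
[[194.37756 102.08194]
 [228.46927 101.01657]
 [230.61755 169.76193]
 [196.52585 170.8273 ]]
card [0.33337504 0.1562218  0.025     ]
card [0.39250101 0.15735286 0.025     ]
card [0.38931489 0.0376973  0.025     ]
card [0.32597485 0.03577533 0.025     ]
cardmid [-0.20321335  0.00974966  0.025     ]
```

View pics/td2.png

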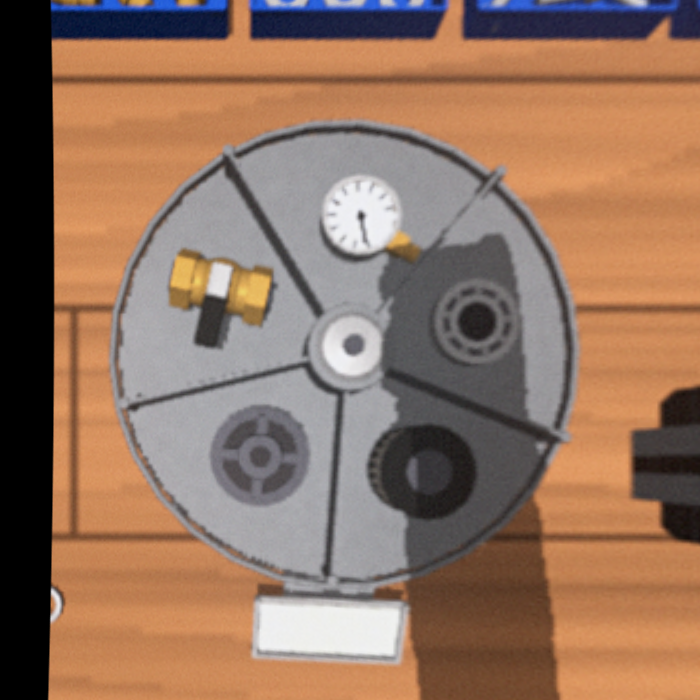

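```bash
python3 - <<'E'
from h import *
print('can base/top', toplane('scene',[348,150],0),toplane('scene',[355,105],.19),'side',toplane('side',[154,297],0),toplane('side',[148,231],.19))
A=np.array([.563,.089])
for c in('scene','side','wrist'):
  im=camera(c).astype(int); best=None
  m=masks_of('stand',c)
  if not m: print(c,'none'); continue
  k=m[0]['pixels']&(im.min(2)>150); ct=max(cv2.findContours(k.astype(np.uint8),0,1)[0],key=cv2.contourArea)
  M=cv2.moments(ct); u=[M['m10']/M['m00'],M['m01']/M['m00']]
  bx=cv2.boxPoints(cv2.minAreaRect(ct)); w=[toplane(c,q,.022)[:2] for q in bx]
  e=[w[i]-w[i-1] for i in range(4)]
  p=toplane(c,u,.022)[:2]-A; print(c,M['m00'],np.round(u,1),p,np.degrees(np.arctan2(p[1],p[0])),[ (round(np.hypot(*q),3),round(np.degrees(np.arctan2(q[1],q[0])),1)) for q in e])
E
```

```text
can base/top [0.53041696 0.40814455 0.        ] [0.52474264 0.42548016 0.19      ] side [0.52610824 0.42769071 0.        ] [0.51748196 0.41983867 0.19      ]
scene 256.0 [260.3 187.2] [-0.20222568  0.00660932] 178.12807408381383 [(np.float64(0.042), np.float64(163.6)), (np.float64(0.127), np.float64(87.7)), (np.float64(0.045), np.float64(-18.5)), (np.float64(0.124), np.float64(-93.1))]
side 649.0 [296.8 261.4] [-0.20869251  0.01226619] 176.63623030372477 [(np.float64(0.077), np.float64(-25.3)), (np.float64(0.131), np.float64(-89.9)), (np.float64(0.085), np.float64(150.2)), (np.float64(0.121), np.float64(87.9))]
wrist 1634.0 [210.5 135. ] [-0.205516    0.01132931] 176.84469626536185 [(np.float64(0.118), np.float64(86.2)), (np.float64(0.047), np.float64(0.7)), (np.float64(0.117), np.float64(-92.3)), (np.float64(0.05), np.float64(-178.7))]
```

{"op": "jog_arm", "data": {
  "deltas": [
    [[35, 12, 20, 0, 0, 0, 0], [35, 12, 20, 0, 0, 0, 0], [35, 12, 25, 0, 0, 0, 0], [35, 12, 25, 0, 0, 0, 0], [30, 10, 25, 0, 0, 0, 0]]
  ]
}}

```text
clock: 3.0
eef_pos: [0.5563, 0.2449, 0.3228]
tool_rot: [0.712, 0.702, -0.004, -0.004]
ft_force: [1.3, -0.3, 0.3]
grip_width: 0.0001
```

{"op": "jog_arm", "data": {
  "deltas": [
    [[4, 0, 45, 0, 0, 0, 0], [4, 0, 45, 0, 0, 0, 0], [2, 0, 45, 0, 0, 0, 0], [0, 0, 45, 0, 0, 0, 0], [0, 0, 0, 0, 0, 0, 0]]
  ]
}}

```text
clock: 3.5
eef_pos: [0.552, 0.26, 0.1303]
tool_rot: [0.71, 0.704, -0.007, -0.005]
ft_force: [-0.7, -0.2, -0.5]
grip_width: -0.0002
```

```bash
cat >> h.py <<'E'
A=np.array([.563,.089])
def st():
    o=get_obs(); p=np.array(o['eef_pos']); q=R.from_quat(o['tool_rot']).as_matrix(); d=p[:2]-A
    b=np.degrees(np.arctan2(d[1],d[0]))%360
    print('t',round(o['clock'],2),'p',p.round(4),'r',round(np.hypot(*d),4),'bearing',round(b,1),'yaw of x',round(np.degrees(np.arctan2(q[1,0],q[0,0]))%360,1),'tilt',q[2].round(3),'F',np.round(o['ft_force'],1),'j',np.round(o['joint_pos'],2))
E
python3 - <<'E'
from h import *
st()
E
```

```text
t 3.5 p [0.552  0.26   0.1303] r 0.1713 bearing 93.7 yaw of x 89.6 tilt [-0.002 -0.017 -1.   ] F [-0.7 -0.2 -0.5] j [0.44 0.53 0.16 1.22 0.01 2.02]
```

{"op": "jog_arm", "data": {
  "deltas": [
    [[-3, 3, 25, 0, 0, 0, 0], [-2, 2, 25, 0, 0, 0, 0], [0, 0, 10, 0, 0, 0, 0], [0, 0, 4, 0, 0, 0, 0], [0, 0, 0, 0, 0, 0, 0]]
  ]
}}

```text
clock: 4.0
eef_pos: [0.5617, 0.257, 0.074]
tool_rot: [0.71, 0.704, -0.001, -0.004]
ft_force: [-0.1, -0.0, 0.1]
grip_width: -0.0002
```

```bash
python3 - <<'E'
from h import *
st()
camera('side');st()
E
```

```text
t 4.0 p [0.5617 0.257  0.074 ] r 0.168 bearing 90.5 yaw of x 89.5 tilt [ 0.003 -0.006 -1.   ] F [-0.1 -0.   0.1] j [0.43 0.58 0.09 1.09 0.01 2.01]
t 4.05 p [0.5621 0.2572 0.0747] r 0.1682 bearing 90.3 yaw of x 89.5 tilt [ 0.004 -0.005 -1.   ] F [0.1 0.8 0. ] j [0.43 0.58 0.09 1.09 0.01 2.01]
```

{"op": "jog_arm", "data": {
  "deltas": [
    [[-2, 0, 8, 0, 0, 0, 0], [-1, 0, 6, 0, 0, 0, 0], [0, 0, 0, 0, 0, 0, 0], [0, -8, 0, 0, 0, -3, 0], [0, -8, 0, 0, 0, -3, 0]]
  ]
}}

```text
clock: 4.55
eef_pos: [0.5491, 0.255, 0.0639]
tool_rot: [0.671, 0.741, 0.004, -0.002]
ft_force: [-0.3, 0.5, -0.2]
grip_width: -0.0001
```

```bash
python3 -c "
from h import *
st()"
```

```text
t 4.55 p [0.5491 0.255  0.0639] r 0.1666 bearing 94.8 yaw of x 95.7 tilt [ 0.007  0.003 -1.   ] F [-0.3  0.5 -0.2] j [0.43 0.56 0.03 1.04 0.01 1.9 ]
```

{"op": "jog_arm", "data": {
  "deltas": [
    [[-0.5, -8, 0.5, 0, 0, -2.8, 0], [-0.5, -9, 0.5, 0, 0, -3.2, 0], [-0.5, -10, 0, 0, 0, -3.5, 0], [-0.5, -10, 0, 0, 0, -3.5, 0], [-0.5, -10, 0, 0, 0, -3.5, 0]]
  ]
}}

```text
clock: 5.05
eef_pos: [0.5056, 0.2443, 0.0646]
tool_rot: [0.552, 0.834, 0.008, 0.001]
ft_force: [0.5, 1.7, -0.4]
grip_width: 0.0001
```

```bash
python3 -c "
from h import *
st()"
```

```text
t 5.05 p [0.5056 0.2443 0.0646] r 0.1656 bearing 110.3 yaw of x 112.9 tilt [ 0.007  0.014 -1.   ] F [ 0.5  1.7 -0.4] j [ 0.45  0.47 -0.11  0.97  0.01  1.62]
```

{"op": "jog_arm", "data": {
  "deltas": [
    [[-0.3, -10, 0.5, 0, 0, -3.0, 0], [-0.3, -10, 0.5, 0, 0, -3.2, 0], [-0.3, -10, 0.5, 0, 0, -3.3, 0], [-0.3, -10, 0.5, 0, 0, -3.3, 0], [-0.3, -10, 0, 0, 0, -3.3, 0]]
  ]
}}

```text
clock: 5.55
eef_pos: [0.4643, 0.2204, 0.0646]
tool_rot: [0.424, 0.906, 0.012, 0.004]
ft_force: [0.2, -0.1, -1.3]
grip_width: -0.0003
```

```bash
python3 -c "
from h import *
st()"
```

```text
t 5.55 p [0.4643 0.2204 0.0646] r 0.1644 bearing 126.9 yaw of x 129.8 tilt [ 0.003  0.025 -1.   ] F [ 0.2 -0.1 -1.3] j [ 0.44  0.39 -0.26  0.9   0.01  1.31]
```

{"op": "jog_arm", "data": {
  "deltas": [
    [[0, -10, 0.5, 0.5, 0, -3.0, 0], [-0.3, -10, 0.5, 0.5, 0, -3.3, 0], [-0.3, -10, 0.5, 0.5, 0, -3.3, 0], [-0.3, -10, 0.5, 0.5, 0, -3.3, 0], [-0.3, -10, 0.5, 0.5, 0, -3.3, 0]]
  ]
}}

```text
clock: 6.05
eef_pos: [0.4313, 0.1848, 0.0641]
tool_rot: [0.286, 0.958, -0.005, -0.002]
ft_force: [0.0, 0.6, -0.3]
grip_width: -0.0002
```

{"op": "jog_arm", "data": {
  "deltas": [
    [[-0.3, -10, 0, 0.3, 0, -3.3, 0], [-0.3, -10, 0, 0.3, 0, -3.3, 0], [-0.3, -10, 0, 0.3, 0, -3.3, 0], [-0.3, -10, 0, 0.3, 0, -3.3, 0], [-0.3, -10, 0, 0.3, 0, -3.3, 0]]
  ]
}}

```text
clock: 6.55
eef_pos: [0.4107, 0.1402, 0.0668]
tool_rot: [0.138, 0.99, -0.015, -0.005]
ft_force: [-0.4, 1.0, -1.0]
grip_width: 0.0001
```

```bash
python3 -c "
from h import *
st()"
```

```text
t 6.55 p [0.4107 0.1402 0.0668] r 0.1606 bearing 161.4 yaw of x 164.1 tilt [ 0.006 -0.032 -0.999] F [-0.4  1.  -1. ] j [ 0.34  0.28 -0.41  0.9  -0.02  0.62]
```

{"op": "jog_arm", "data": {
  "deltas": [
    [[0.8, -10, 1, -0.4, 0, -3.3, 0], [0.8, -10, 1, -0.4, 0, -3.3, 0], [0.5, -10, 1, -0.3, 0, -3.3, 0], [0.3, -10, 0.5, -0.2, 0, -3.3, 0], [0.2, -10, 0.5, 0, 0, -3.3, 0]]
  ]
}}

```text
clock: 7.05
eef_pos: [0.4023, 0.0922, 0.0661]
tool_rot: [-0.013, 1.0, 0.0, -0.002]
ft_force: [0.7, 0.1, 1.2]
grip_width: 0.0
```

```bash
python3 -c "
from h import *
st()
save('side2',camera('side'))"
```

```text
t 7.05 p [0.4023 0.0922 0.0661] r 0.1608 bearing 178.9 yaw of x 181.5 tilt [ 0.004  0.    -1.   ] F [0.7 0.1 1.2] j [ 0.22  0.23 -0.48  0.86  0.    0.2 ]
```

View pics/side2.png

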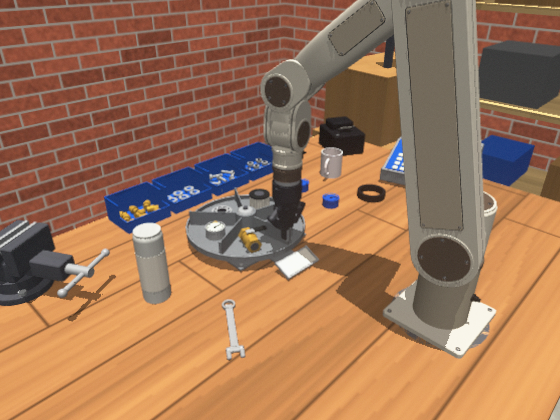

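The bin has turned with the finger: the gauge is now at (215,228) and the valve at (250,238), both undisturbed. I'll carry on along the arc.

{"op": "jog_arm", "data": {
  "deltas": [
    [[0.8, -10, 0.8, 0, 0, -3.1, 0], [0.8, -10, 0.8, 0, 0, -3.3, 0], [0.5, -10, 0.5, 0, 0, -3.3, 0], [0.3, -10, 0.5, 0, 0, -3.3, 0], [0.3, -10, 0.5, 0, 0, -3.3, 0]]
  ]
}}

```text
clock: 7.6
eef_pos: [0.4084, 0.0428, 0.065]
tool_rot: [-0.159, 0.987, 0.002, 0.001]
ft_force: [0.2, 1.5, 1.7]
grip_width: 0.0004
```

{"op": "jog_arm", "data": {
  "deltas": [
    [[0.3, -10, 0.5, 0.2, 0, -3.3, 0], [0.3, -10, 0.5, 0.2, 0, -3.3, 0], [0.3, -10, 0.5, 0.2, 0, -3.3, 0], [0.3, -10, 0.5, 0.2, 0, -3.3, 0], [0.3, -10, 0.5, 0.2, 0, -3.3, 0]]
  ]
}}

```text
clock: 8.1
eef_pos: [0.4296, -0.0024, 0.0643]
tool_rot: [-0.302, 0.953, -0.005, 0.005]
ft_force: [0.1, 1.1, 0.3]
grip_width: -0.0002
```

```bash
python3 -c "
from h import *
st()"
```

```text
t 8.1 p [ 0.4296 -0.0024  0.0643] r 0.1617 bearing 214.4 yaw of x 215.2 tilt [-0.005 -0.013 -1.   ] F [0.1 1.1 0.3] j [-0.    0.25 -0.46  0.85 -0.01 -0.61]
```

{"op": "jog_arm", "data": {
  "deltas": [
    [[0.5, -10, 0.5, -0.2, 0, -3.4, 0], [0.5, -10, 0.5, -0.2, 0, -3.5, 0], [0.3, -10, 0.3, -0.2, 0, -3.5, 0], [0.3, -10, 0.3, 0, 0, -3.5, 0], [0.3, -10, 0.3, 0, 0, -3.5, 0]]
  ]
}}

```text
clock: 8.6
eef_pos: [0.4629, -0.0395, 0.0639]
tool_rot: [-0.447, 0.895, 0.001, 0.003]
ft_force: [-1.2, 0.7, 0.5]
grip_width: -0.0
```

{"op": "jog_arm", "data": {
  "deltas": [
    [[0.3, -10, 0.3, 0, 0, -3.5, 0], [0.3, -10, 0.3, 0, 0, -3.5, 0], [0.3, -8, 0.3, 0, 0, -2.8, 0], [0, -6, 0, 0, 0, -2, 0], [0, -4, 0, 0, 0, -1.5, 0]]
  ]
}}

```text
clock: 9.1
eef_pos: [0.4959, -0.0599, 0.0637]
tool_rot: [-0.549, 0.836, 0.001, 0.003]
ft_force: [-0.6, 0.2, 0.3]
grip_width: -0.0003
```

```bash
python3 - <<'E'
from h import *
st()
im=camera('wrist'); s=camera('scene')
st()
save('td3',np.hstack([topdown('scene',s,A,.082,.2,400),topdown('wrist',im,A,.082,.2,400)]))
for c in('wrist','scene'):
  for r in masks_of('gauge_center',c):
    p=toplane(c,r['at'],.051)[:2]-A; print(c,round(r['conf'],2),np.hypot(*p),np.degrees(np.arctan2(p[1],p[0]))%360)
E
```

```text
t 9.1 p [ 0.4959 -0.0599  0.0637] r 0.1633 bearing 245.7 yaw of x 246.7 tilt [-0.007 -0.002 -1.   ] F [-0.6  0.2  0.3] j [-0.12  0.38 -0.27  0.92  0.01 -1.29]
t 9.2 p [ 0.4963 -0.0598  0.0638] r 0.1631 bearing 245.9 yaw of x 246.6 tilt [-0.007 -0.003 -1.   ] F [ 0.7 -0.1 -0.3] j [-0.12  0.38 -0.27  0.92  0.01 -1.29]
wrist 0.62 0.29391073118068456 258.7527101898383
scene 0.72 0.3367213339143033 261.9520195638323
scene 0.68 0.3540524260736789 285.68673610412714
scene 0.65 0.09602665154344638 144.78974422063385
```

View pics/td3.png

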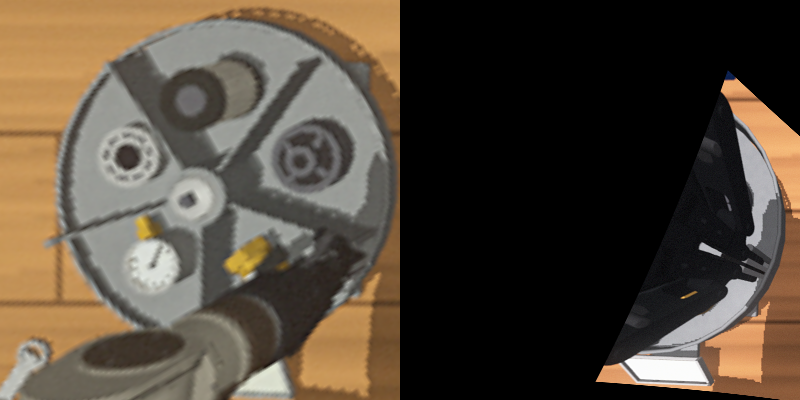

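The rectified scene view shows the gauge at about 145–150° bearing, with roughly 30–35° still to go. I'll push on slowly to just short of that, then lift and measure.

{"op": "jog_arm", "data": {
  "deltas": [
    [[0.3, -7, 0.3, 0, 0, -2.4, 0], [0.3, -9, 0.3, 0, 0, -3.2, 0], [0.3, -9, 0.3, 0, 0, -3.2, 0], [0.3, -9, 0.3, 0, 0, -3.2, 0], [0.3, -9, 0.3, 0, 0, -3.2, 0]]
  ]
}}

```text
clock: 9.8
eef_pos: [0.5324, -0.0721, 0.0621]
tool_rot: [-0.658, 0.753, 0.003, 0.002]
ft_force: [-1.6, -0.1, 0.8]
grip_width: -0.0
```

{"op": "jog_arm", "data": {
  "deltas": [
    [[0.3, -7, 0.3, 0, 0, -2.4, 0], [0.3, -5, 0.3, 0, 0, -1.7, 0], [0, -3, 0, 0, 0, -1, 0], [0, -2, 0, 0, 0, 0, 0], [0, 0, 0, 0, 0, 0, 0]]
  ]
}}

```text
clock: 10.3
eef_pos: [0.5488, -0.0739, 0.0613]
tool_rot: [-0.692, 0.722, 0.004, 0.001]
ft_force: [-0.2, -0.7, 0.9]
grip_width: 0.0002
```

```bash
python3 - <<'E'
from h import *
st()
E
```

```text
t 10.3 p [ 0.5488 -0.0739  0.0613] r 0.1635 bearing 265.0 yaw of x 267.5 tilt [-0.007  0.003 -1.   ] F [-0.2 -0.7  0.9] j [-0.14  0.48 -0.12  0.98  0.01 -1.66]
```

{"op": "jog_arm", "data": {
  "deltas": [
    [[0, 5, 0, 0, 0, 0, 0], [0, 3, 0, 0, 0, 0, 0], [0, 0, -20, 0, 0, 0, 0], [0, 0, -45, 0, 0, 0, 0], [0, 0, -45, 0, 0, 0, 0]]
  ]
}}

```text
clock: 10.8
eef_pos: [0.5332, -0.0729, 0.1665]
tool_rot: [-0.691, 0.723, 0.011, -0.004]
ft_force: [0.3, -0.2, 1.5]
grip_width: -0.0003
```

{"op": "jog_arm", "data": {
  "deltas": [
    [[-30, 8, -45, 0, 0, 0, 0], [-30, 8, -45, 0, 0, 0, 0], [-30, 8, -45, 0, 0, 0, 0], [-30, 8, -45, 0, 0, 0, 0], [-30, 8, -40, 0, 0, 0, 0]]
  ]
}}

```text
clock: 11.3
eef_pos: [0.5043, 0.0633, 0.3759]
tool_rot: [-0.688, 0.726, 0.01, -0.004]
ft_force: [0.8, -0.2, -0.1]
grip_width: -0.0001
```

{"op": "jog_arm", "data": {
  "deltas": [
    [[-25, 0, -35, 0, 0, 0, 0], [0, 0, 0, 0, 0, 0, 0], [0, 0, 0, 0, 0, 0, 0]]
  ]
}}

```text
clock: 11.6
eef_pos: [0.5056, 0.0925, 0.4199]
tool_rot: [-0.69, 0.724, 0.007, 0.002]
ft_force: [0.4, -0.3, -1.3]
grip_width: 0.0
```

```bash
python3 - <<'E'
from h import *
st()
im=camera('wrist');st()
c,a,b=rim();print(c,a,b)
t=topdown('wrist',im,A,.082,.24,700); save('td4',t)
E
```

```text
t 11.6 p [0.5056 0.0925 0.4199] r 0.0575 bearing 176.5 yaw of x 267.2 tilt [-0.013  0.007 -1.   ] F [ 0.4 -0.3 -1.3] j [ 0.17  0.29  0.55  1.84  0.01 -1.35]
t 11.65 p [0.5055 0.0924 0.42  ] r 0.0576 bearing 176.6 yaw of x 267.2 tilt [-0.013  0.006 -1.   ] F [ 0.1 -0.4 -0.2] j [ 0.17  0.29  0.55  1.84  0.01 -1.35]
[0.56481154 0.08745933] 0.001078125543086908 0.001319452639699034
```

View pics/td4.png

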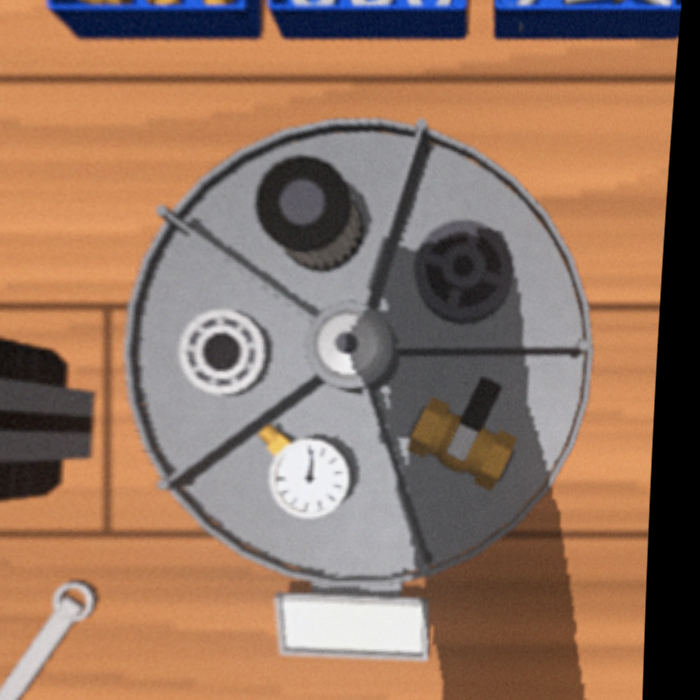

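The rectified view shows the gauge compartment's middle at 162° and the card holder at about 177.4°, so about 15.4° remains. The finger contact sits about 5° behind the divider, so the finger has to end near 280°. I'll go back down behind the same divider.

{"op": "jog_arm", "data": {
  "deltas": [
    [[35, -8, 40, 0, 0, 0, 0], [35, -8, 40, 0, 0, 0, 0], [35, -7, 45, 0, 0, 0, 0], [35, -7, 45, 0, 0, 0, 0], [20, -5, 30, 0, 0, 0, 0]]
  ]
}}

```text
clock: 12.2
eef_pos: [0.5272, -0.0574, 0.2276]
tool_rot: [-0.689, 0.725, 0.008, 0.003]
ft_force: [0.6, -0.5, -0.6]
grip_width: -0.0006
```

{"op": "jog_arm", "data": {
  "deltas": [
    [[0, 0, 20, 0, 0, 0, 0], [0, 0, 0, 0, 0, 0, 0], [0, 0, 0, 0, 0, 0, 0]]
  ]
}}

```text
clock: 12.5
eef_pos: [0.5191, -0.0624, 0.197]
tool_rot: [-0.685, 0.728, 0.015, -0.004]
ft_force: [-0.5, 0.0, -0.3]
grip_width: 0.0
```

```bash
python3 - <<'E'
from h import *
st()
E
```

```text
t 12.5 p [ 0.5191 -0.0624  0.197 ] r 0.1576 bearing 253.8 yaw of x 266.5 tilt [-0.015  0.028 -0.999] F [-0.5  0.  -0.3] j [-0.13  0.33  0.03  1.3   0.01 -1.64]
```

{"op": "jog_arm", "data": {
  "deltas": [
    [[6, -6, 20, 0.9, 0.5, 0, 0], [5, -7, 35, 0.7, 0.4, 0, 0], [0, -4, 30, 0, 0, 0, 0], [0, 0, 20, 0, 0, 0, 0], [0, 0, 0, 0, 0, 0, 0]]
  ]
}}

```text
clock: 13.0
eef_pos: [0.5395, -0.0743, 0.0957]
tool_rot: [-0.686, 0.728, -0.006, 0.004]
ft_force: [0.8, -0.3, 0.4]
grip_width: -0.0
```

```bash
python3 - <<'E'
from h import *
st()
E
```

```text
t 13.0 p [ 0.5395 -0.0743  0.0957] r 0.1649 bearing 261.8 yaw of x 266.6 tilt [ 0.002 -0.013 -1.   ] F [ 0.8 -0.3  0.4] j [-0.14  0.41 -0.12  1.02 -0.   -1.65]
```

{"op": "jog_arm", "data": {
  "deltas": [
    [[0, 4, 5, -0.5, 0, 0, 0], [0, 0, 15, 0, 0, 0, 0], [0, 0, 12, 0, 0, 0, 0], [0, 0, 2, 0, 0, 0, 0], [0, 0, 0, 0, 0, 0, 0]]
  ]
}}

```text
clock: 13.5
eef_pos: [0.5404, -0.0739, 0.0677]
tool_rot: [-0.686, 0.727, -0.007, 0.004]
ft_force: [0.5, -0.2, 0.0]
grip_width: -0.0002
```

{"op": "jog_arm", "data": {
  "deltas": [
    [[0, -5, 0, 0, 0, -1.5, 0], [0, -5, 0, 0, 0, -1.5, 0], [0, -5, 0, 0, 0, -1.5, 0], [0, -5, 0, 0, 0, -1.5, 0], [0, -5, 0, 0, 0, -1.5, 0]]
  ]
}}

```text
clock: 14.0
eef_pos: [0.5673, -0.0743, 0.07]
tool_rot: [0.736, -0.677, 0.007, -0.003]
ft_force: [-0.8, -0.5, 0.6]
grip_width: 0.0
```

```bash
python3 - <<'E'
from h import *
st()
E
```

```text
t 14.0 p [ 0.5673 -0.0743  0.07  ] r 0.1634 bearing 271.5 yaw of x 274.8 tilt [ 0.006 -0.015 -1.   ] F [-0.8 -0.5  0.6] j [-0.13  0.49 -0.08  0.99 -0.   -1.78]
```

{"op": "jog_arm", "data": {
  "deltas": [
    [[0, -5, 1, 0, 0, -1.2, 0], [0, -5, 1, 0, 0, -1.2, 0], [0, -4, 1, 0, 0, -1, 0], [0, -3, 0.5, 0, 0, -1, 0], [0, -2, 0, 0, 0, -0.5, 0]]
  ]
}}

```text
clock: 14.5
eef_pos: [0.5891, -0.0719, 0.0667]
tool_rot: [0.767, -0.642, 0.008, -0.004]
ft_force: [-0.5, -1.1, -0.4]
grip_width: -0.0
```

```bash
python3 - <<'E'
from h import *
st()
E
```

```text
t 14.5 p [ 0.5891 -0.0719  0.0667] r 0.163 bearing 279.2 yaw of x 280.2 tilt [ 0.008 -0.016 -1.   ] F [-0.5 -1.1 -0.4] j [-0.12  0.53 -0.02  1.01 -0.   -1.87]
```

{"op": "jog_arm", "data": {
  "deltas": [
    [[0, -2, 0, 0, 0, 0, 0], [0, -1.5, 0, 0, 0, 0, 0], [0, 0, 0, 0, 0, 0, 0], [0, 5, 0, 0, 0, 0, 0], [0, 5, 0, 0, 0, 0, 0]]
  ]
}}

```text
clock: 15.0
eef_pos: [0.5834, -0.0727, 0.0666]
tool_rot: [0.767, -0.641, 0.008, -0.004]
ft_force: [-0.4, 0.6, -0.3]
grip_width: -0.0003
```

{"op": "jog_arm", "data": {
  "deltas": [
    [[0, 0, -20, 0, 0, 0, 0], [0, 0, -40, 0, 0, 0, 0], [0, 0, -40, 0, 0, 4, 0], [-30, 12, -45, 0, 0, 4, 0], [-30, 12, -45, 0, 0, 4, 0]]
  ]
}}

```text
clock: 15.5
eef_pos: [0.5478, -0.0213, 0.2442]
tool_rot: [-0.691, 0.723, -0.001, -0.001]
ft_force: [0.6, 0.4, -0.0]
grip_width: 0.0001
```

{"op": "jog_arm", "data": {
  "deltas": [
    [[-30, 12, -45, 0, 0, 2, 0], [-30, 12, -45, 0, 0, 0, 0], [-30, 12, -45, 0, 0, 0, 0], [-20, 5, -30, 0, 0, 0, 0], [0, 0, 0, 0, 0, 0, 0]]
  ]
}}

```text
clock: 16.0
eef_pos: [0.5144, 0.0853, 0.4055]
tool_rot: [-0.678, 0.735, -0.004, 0.005]
ft_force: [0.6, 0.7, 0.0]
grip_width: -0.0003
```

```bash
python3 - <<'E'
from h import *
camera('side');st()
im=camera('wrist');st()
c,a,b=rim();print(c,a,b)
t=topdown('wrist',im,A,.082,.24,700); save('td5',t)
for r in masks_of('stand','wrist')[:1]:
  k=r['pixels']&(im.astype(int).min(2)>150); ct=max(cv2.findContours(k.astype(np.uint8),0,1)[0],key=cv2.contourArea)
  M=cv2.moments(ct); p=toplane('wrist',[M['m10']/M['m00'],M['m01']/M['m00']],.022); print('card',p)
for r in masks_of('gauge_center','wrist'): print(r['conf'],toplane('wrist',r['at'],.06))
E
```

```text
t 16.05 p [0.5143 0.0843 0.4035] r 0.0489 bearing 185.5 yaw of x 265.3 tilt [-0.   -0.01 -1.  ] F [-0.6  0.3 -0.8] j [ 0.16  0.28  0.5   1.78 -0.   -1.32]
t 16.1 p [0.5141 0.0833 0.4013] r 0.0492 bearing 186.6 yaw of x 265.2 tilt [ 0.001 -0.007 -1.   ] F [-0.4 -0.2  0. ] j [ 0.16  0.28  0.5   1.78 -0.   -1.32]Traceback (most recent call last):
  File "<stdin>", line 4, in <module>
  File "h.py", line 28, in rim
    k=max(masks_of('hub_top',c),key=lambda q:q['pixels'].sum())['pixels'].astype(np.uint8)
      ~~~^^^^^^^^^^^^^^^^^^^^^^^^^^^^^^^^^^^^^^^^^^^^^^^^^^^^^^
ValueError: max() iterable argument is empty
```

```bash
python3 - <<'E'
from h import *
im=camera('wrist');st()
t=topdown('wrist',im,A,.082,.24,700); save('td5',t)
try: print(rim())
except Exception as e: print(e)
for r in masks_of('stand','wrist')[:1]:
  k=r['pixels']&(im.astype(int).min(2)>150); ct=max(cv2.findContours(k.astype(np.uint8),0,1)[0],key=cv2.contourArea)
  M=cv2.moments(ct); p=toplane('wrist',[M['m10']/M['m00'],M['m01']/M['m00']],.022); print('card',p)
for r in masks_of('gauge_center','wrist'): print(r['conf'],toplane('wrist',r['at'],.06))
E
```

```text
t 16.2 p [0.5137 0.0824 0.3989] r 0.0497 bearing 187.7 yaw of x 265.1 tilt [ 0.003 -0.002 -1.   ] F [-0.5 -0.5 -0.1] j [ 0.16  0.29  0.5   1.78 -0.   -1.32]
max() iterable argument is empty
card [0.35754138 0.09594721 0.022     ]
0.58 [0.47139256 0.09745904 0.06      ]
```

View pics/td5.png

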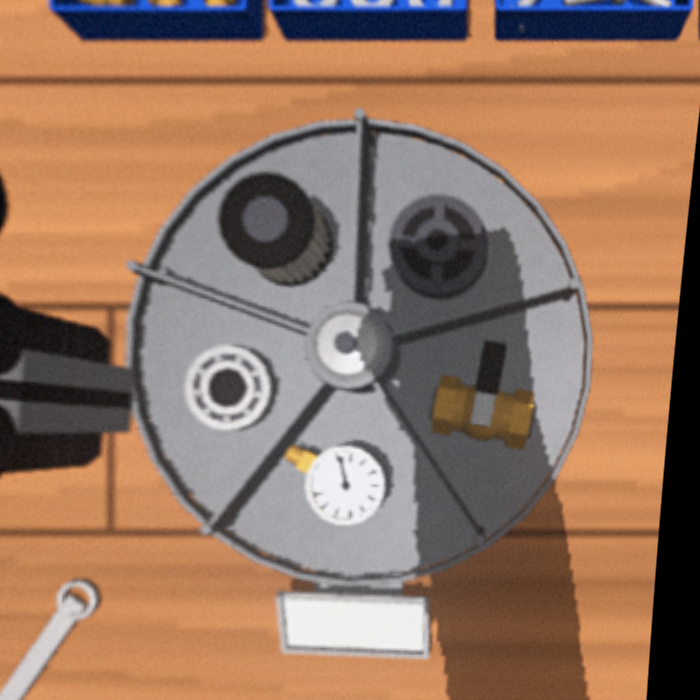

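The final view shows the gauge at (345,484) directly behind the card (middle about (354,625)). The compartment middle is at about 177.8° and the card at about 177.5°. The arm is clear at 0.4 m height, so I'll let it settle and hand in.

{"op": "jog_arm", "data": {
  "deltas": [
    [[0, 0, -10, 0, 0, 0, 0], [0, 0, 0, 0, 0, 0, 0], [0, 0, 0, 0, 0, 0, 0]]
  ]
}}

```text
clock: 16.65
eef_pos: [0.5134, 0.0801, 0.4051]
tool_rot: [-0.675, 0.738, 0.001, -0.004]
ft_force: [0.8, 0.6, -0.8]
grip_width: 0.0002
```

```bash
python3 - <<'E'
from h import *
camera('wrist')
for r in masks_of('gauge_center','wrist'): print(r['conf'],toplane('wrist',r['at'],.06))
st(); print(job_done())
E
```

```text
0.6 [0.47009243 0.10189287 0.06      ]
t 16.75 p [0.5134 0.0802 0.4054] r 0.0504 bearing 190.0 yaw of x 264.9 tilt [ 0.004  0.006 -1.   ] F [-0.6  1.2 -1.2] j [ 0.16  0.29  0.53  1.81 -0.   -1.32]
the job is handed in; nothing more can be done
None
```

The gauge's compartment is now at the front of the bin, behind the card holder, and the job is handed in. I turned the bin about 182° anticlockwise with the shut fingertips on one divider's rolled edge. I pushed in two stages with a measurement between them, then backed off and lifted clear. It took 16.8 s of the 54 s.

- **Centring:** the last overhead wrist view put the compartment's middle at about 177.8° and the card holder at about 177.5°. My card bearing readings from the different views ranged from 176.6° to 178.6°, so take the centring as good to about 1°.
- **Parts and bench:** the parts looked undisturbed in the pictures. Every force I read at the wrist was below about 3 N. I did not check the other bench items one by one at the end.
- **Failed check:** the tray-outline fit found no tray in the last pictures, so I took the centre from the divider ends I read off the picture.
- **Disagreeing check:** two gauge fixes about 0.5 s apart differed by about 4.5 mm. I took that as scatter in the network's detections and in the wrist pose while the arm settled, so I have no independent check that the bin was completely still.

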